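# Check a sprung surface thermometer on its sloping reference plate

## Robot

A 7-joint arm with a two-finger parallel gripper is mounted at the origin on a cart in front of the work surface, level with it; the furniture and walls round the work are solid. World frame = base frame: x ahead of the robot, y to its left, z up, the work surface at z = 0. Lengths are in m, angles in rad, forces in N, time in s.
With the tool pointing down it reaches from about 0.425 to 0.875 m from the base axis. Payload 4.7 kg.
Tool frame: the origin (TCP) lies at the very end of the fingers, on their centre line; the grasp point (between the pads) lies behind it (ctrl.tcp_to_grasp is the z of the grasp point in the tool frame, in m); z points along the fingers, y is the line along which they close (so a half turn about z gives the same grasp; the last joint's range is limited). The gripper opens to 87 mm and grips with 3 to 60 N. Pads are 19 mm wide; open, the fingers measure 117 mm over their backs; the gripper's body (75 mm by 190 mm) begins 51 mm behind the grasp point.
Start: joints at [1.322, 0.321, -0.07, 1.45, 0.023, 1.371, -0.057], TCP at [0.169, -0.628, 0.223] pointing down, gripper open.
Joint ranges: [-2.86, 2.86], [-0.3, 2.09], [-1.38, 1.24], [0.06, 2.45], [-1.56, 4.7], [0.09, 2.05], [-2.69, 2.69]. Speed limits (rad/s): [2.57, 2.57, 3.14, 3.14, 3.14, 3.14, 3.14].

## Interface

Orientations are given as a rotation vector (axis times angle).
In Python, from bench import ctrl gives the robot as it stands.
- The arm moves only by the tool step_arm, never from a script. Its argument "targets" is a list of rows, each a list of 7 numbers: the shift along the world's x, y, z in cm, then the turn, a rotation vector about the world's x, y, z in degrees, then the opening, from 0 (shut) to 1 (fully open). A call has exactly 5 rows; each row shifts and turns the commanded pose from where the row before left it; what a row does not reach is not made up. A row lasts 1/12 s, in which the tool goes at most 41.7 mm and 7.16 degrees, less where a joint would pass 70% of its speed; a pose out of reach is approached as far as the arm can. A call with a gripper value outside its range is refused whole. The fingers move at their own pace and stop on an object; "force" is the grip in N (left out, the last holds). Time passes only in rows, so rows that do not move let the fingers close, or fill a call up. It gives the time, the measured TCP pose, the force, the opening and the grip force at its end, in the units of the state.
- ctrl.get_state(): the state, without advancing time (a new reading comes with each control period).
- ctrl.get_image(name): name is "scene" or "top" or "wrist"; returns (picture, depth): 384x512x3 uint8, red, green, blue; 384x512 float32, m along the optical axis (not along the pixel's ray), 0 where there is no reading.
- ctrl.camera_params(name): a dict with "intrinsics" (3x3 intrinsics, pixels), "rvec" (rotation vector, rad) and "tvec" (3), from world to camera coordinates, as OpenCV has them; the wrist camera has in their place "hand_eye" (4x4, takes a point from camera to tool coordinates, whose origin is the TCP and whose axes are the flange's). Camera axes: x right, y down, z forward; pixel columns grow to the right and rows downward; lengths in m; the calibration is good to about 2 mm. The wrist camera is an equidistant fisheye: a pixel r from the principal point sees the ray r / f radians off the axis. A picture is of the moment at which its call begins: read the wrist's pose just before it. camera_params takes no time and is no camera call.
- ctrl.close_job(): hands the job in; it is judged then, once.
The state is a dict: "time": time; "joint_positions": joint angles; "qd": joint speeds; "joint_torque": joint torques, N m; "position": TCP position; "tool_rot": TCP orientation; "ft_force": force on the tool from outside, world axes, zero at the start; "torque": the same for the moment, N m; "grip_width": opening from 0.0 (shut) to 1.0 (fully open); "grip_force": force on a finger pad.
Only numpy, scipy, OpenCV 4.12 (cv2) and the standard library are available. Lean on these libraries where they do the work, as an engineer would, in place of code of your own. Each camera call takes 0.05 s, during which the arm holds its last target. There are 200 camera calls.

## Task

Pick up the thermometer with the square foot and check it on the sloping reference plate that matches it, the one marked with a square outline: press its foot lightly on the plate, the thermometer standing square to the sloping surface and the foot straight and centred inside the outline, until the sprung stem is about half-way in. Press gently, leave everything else where it is, and finish while still holding the thermometer there; do not let go.

Things in the scene. Friction and masses are not known exactly. Their poses are not given: they have to be found in the camera images.
- square_probe: thermometer to use: loose, about 130 g, standing on its foot. White barrel 30 mm along its x, 24 mm along y, from 36 to 148 mm above the foot's underside, dark display on its -x side; below, a 14 mm steel stem with a steel foot 40 x 40 x 6 mm, edges parallel to the barrel's sides. Origin: centre of the foot's underside with the stem fully out (fixed to the barrel); z runs up the barrel
- square_probe_foot (a point): the centre of the square foot's underside, moving with the sprung stem
- square_probe_plunger (a joint): how far the square thermometer's sprung stem is pushed into its barrel: 0 fully out, 0.016 m fully in. The push rises evenly from about 2 N at the start of travel to 4 N half-way (0.008) and 6 N at the stop
- round_probe: the other thermometer, to be left alone: the same barrel and stem, but a round foot of 44 mm diameter. Origin: the centre of the foot's underside, z up
- square_plate: the matching reference unit, fixed to the worktop: black base 108 x 104 mm, on short legs a 20 mm thick slab 104 x 100 mm with an aluminium top sloping 0.35 rad (20 degrees), low side towards its -x; the top is 44 mm (low side) to 80 mm (high side) above the worktop. Origin: centre of its base on the worktop, z up
- square_plate_face: the sloping aluminium surface of the matching plate, with a square outline of dark lines, 50 mm inside, 56 mm outside, its sides parallel to the slab's edges. Origin: the centre of the outline, on the surface, 62 mm above the worktop; z points out of the surface, x up the slope, y along it
- round_plate: the other reference plate, alike but marked with a circle of 54 mm inside diameter; not used. Origin: the centre of its base, 62 mm below the middle of its sloping surface
- cup: bystander: small espresso cup, 62 x 92 x 51 mm, origin under it
- tomato: bystander: tomato, 58 mm wide, 62 mm high, origin under it
- pen: bystander: pen, 145 mm long along its y, 9 mm high, origin under it
- timer: bystander: round kitchen timer, 68 mm wide, 54 mm high, origin under it
- spice_jar: bystander: spice jar, 41 mm wide, 105 mm high, origin under it
There are look-alikes about, which are no part of the job. What is shaped like the square_plate but blue or purple is not meant.

How it is judged:
On the way:
1. the square-footed thermometer is held clear of the worktop (height (world z) of square_probe_foot above 0.03 m and contact force between the fingers and square_probe above 2 N), for 0.2 s.
At the end, for the whole second after the job is handed in: gripper holds the square-footed thermometer still, foot on the matching plate at 1.5 to 8 N, stem 4 to 12 mm in, foot centre within 6 mm of the outline centre along both sides, barrel within 0.12 rad of square to the surface, foot edges within 0.17 rad of the outline (any side) (contact force between square_probe and square_plate between 1.5 and 8 N and value of joint square_probe_plunger between 0.004 and 0.012 m and x of square_probe_foot in the frame of square_plate_face between -0.006 and 0.006 m and y of square_probe_foot in the frame of square_plate_face between -0.006 and 0.006 m and z of square_probe_foot in the frame of square_plate_face below 0.004 m and angle between the z axis of square_probe and the z axis of square_plate_face, either way round below 0.12 rad and (angle between the x axis of square_probe and the x axis of square_plate_face, either way round below 0.17 rad or angle between the x axis of square_probe and the y axis of square_plate_face, either way round below 0.17 rad) and contact force between the fingers and square_probe above 2 N and linear speed of square_probe below 0.02 m/s); the arm keeps its last pose, push and grip.
It fails at once if the thermometer is pressed on the plate with more than 15 N (contact force between square_probe and square_plate above 15 N).
It fails at once if another thing is moved by more than 25 mm or knocked over (distance of any of cup, tomato, pen, timer, spice_jar, round_probe from where it was at the start of the episode above 0.025 m or angle between any of round_probe, spice_jar's own z axis and vertical above 0.4 rad).
It fails at once if the square-footed thermometer is used on the wrong plate (contact force between square_probe and round_plate above 1 N).
It also fails if it takes over 38 s, if anything falls off the work surface, if the arm or the gripper's body presses on something with over 40 N, if the wrist force passes 120 N, or if a joint passes its speed limit or range.

## Working session

There is one attempt and no reset: what is moved stays moved. The work goes in short steps, Python scripts to look and compute and a tool call to move; the robot and the scene stay as the last step left them, time stands still between calls to the robot, and variables do not carry over. Pictures are saved under pics/ and viewed, at most 10 in all, crops included, and the job is handed in when it is done.

Besides the shell and the picture viewer there is one more tool, called after "Request:" by a JSON object that holds its "fn" and its "kwargs". step_arm: Moves the arm, as the interface text tells. Its arguments: {"type":"object","properties":{"targets":{"type":"array"},"force":{"type":"number"}},"required":["targets"]}

```bash
ls; mkdir -p pics; python3 - <<'E'
from bench import ctrl
import numpy as np,cv2
for n in("top","scene"):
    p,d=ctrl.get_image(n); np.savez(f"/tmp/{n}.npz",p=p,d=d); cv2.imwrite(f"pics/{n}0.png",p[:,:,::-1]); print(n,ctrl.camera_params(n))
print(ctrl.get_state(),ctrl.tcp_to_grasp)
E
```

```text
pics
top {'intrinsics': array([[368.05696074,   0.        , 257.62968835],
       [  0.        , 368.05696074, 189.75689135],
       [  0.        ,   0.        ,   1.        ]]), 'rvec': array([ 1.81800767, -2.12793065,  0.48959208]), 'tvec': array([-0.09469885,  0.50495994,  1.39336997])}
scene {'intrinsics': array([[362.51187846,   0.        , 248.76171962],
       [  0.        , 362.51187846, 189.63837947],
       [  0.        ,   0.        ,   1.        ]]), 'rvec': array([ 1.02820359, -2.40782754,  1.0948297 ]), 'tvec': array([0.21981989, 0.36763332, 1.00500523])}
{'time': 0.1, 'joint_positions': array([ 1.32210032,  0.32174321, -0.07005294,  1.45156434,  0.0226309 ,
        1.37079426, -0.05689532]), 'qd': array([-0.00149629, -0.00177845, -0.00083186, -0.00195309, -0.00046802,
        0.00040388, -0.0013293 ]), 'joint_torque': array([ 1.92331581e-04, -4.92572558e+01, -4.05537793e-01, -3.13397276e+01,
       -6.40366226e-02,  3.94733995e-02,  6.90410366e-05]), 'position': array([ 0.16865165, -0.62722326,  0.22156863]), 'tool_rot': array([-3.11283798e+00, -4.11404953e-01,  5.61937115e-04]), 'ft_force': array([-0.13050324, -0.69384646, -0.17120247]), 'torque': array([-0.01173984,  0.00202754, -0.01252107]), 'grip_force': 0.0, 'grip_width': 0.9997108860548175} -0.0187
```

View pics/top0.png

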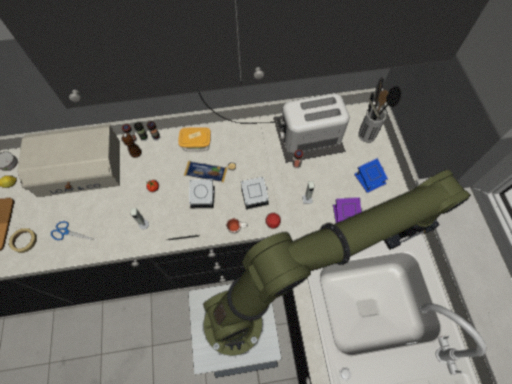

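View pics/scene0.png

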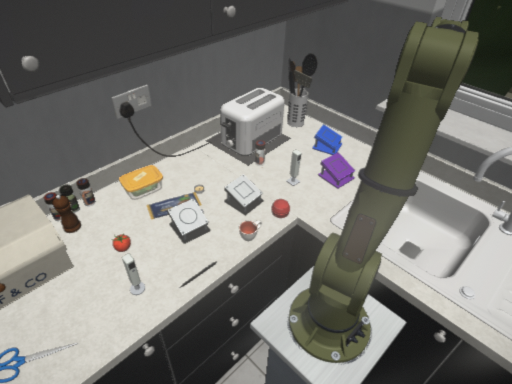

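The top view shows the circle plate at about (201,192) and the square plate at about (255,191). Two thermometers stand at about (308,192) and (139,217), and I need zooms to tell their feet apart.

```bash
cat > h.py <<'E'
from bench import ctrl
import numpy as np,cv2
from scipy.spatial.transform import Rotation as R
def load(n):
    z=np.load(f"/tmp/{n}.npz"); return z['p'],z['d']
def cam(n):
    c=ctrl.camera_params(n); return c['intrinsics'],R.from_rotvec(c['rvec']).as_matrix(),c['tvec']
def ray(n,uv):
    K,M,t=cam(n); uv=np.atleast_2d(uv).astype(float)
    d=(np.c_[uv,np.ones(len(uv))]@np.linalg.inv(K).T)@M
    return -M.T@t,d
def onz(n,uv,z):
    c,d=ray(n,uv); return c+d*((z-c[2])/d[:,2])[:,None]
def cloud(n,p,d):
    K,M,t=cam(n); v,u=np.indices(d.shape); c,r=ray(n,np.c_[u.ravel(),v.ravel()])
    return (c+r*d.ravel()[:,None]).reshape(*d.shape,3)
def proj(n,P):
    K,M,t=cam(n); q=(np.atleast_2d(P)@M.T+t)@K.T; return q[:,:2]/q[:,2:]
E
python3 - <<'E'
from h import *
t,dt=load('top'); s,ds=load('scene')
def crop(p,x,y,w=48,k=390): return cv2.resize(p[y-w//2:y+w//2,x-w//2:x+w//2],(k,k//1),interpolation=cv2.INTER_CUBIC)
a=np.hstack([crop(t,308,192,48,290),crop(t,255,191,48,290)])
b=np.hstack([crop(s,294,170,60,290),crop(s,134,275,60,290)])
cv2.imwrite('pics/z1.png',np.vstack([a,b])[:,:,::-1])
C=cloud('top',t,dt)
# check worktop
for uv in[(230,215),(170,215),(330,190)]: print(uv,C[uv[1],uv[0]].round(4))
for x,y,r in[(308,192,16),(139,217,16),(255,191,18)]:
    P=C[y-r:y+r,x-r:x+r].reshape(-1,3); Q=P[P[:,2]>0.025]; print(len(Q),Q.min(0).round(3),Q.max(0).round(3),Q.mean(0).round(3))
E
```

```text
(230, 215) [ 0.4373 -0.0442  0.0062]
(170, 215) [0.4798 0.2117 0.0019]
(330, 190) [ 0.4871 -0.4973  0.0046]
117 [-0.176 -0.398  0.032] [ 0.476 -0.077  1.473] [ 0.449 -0.38   0.124]
144 [-0.176 -0.077  0.029] [0.469 0.336 1.473] [0.431 0.31  0.149]
588 [-0.176 -0.218  0.026] [ 0.564 -0.077  1.473] [ 0.506 -0.161  0.073]
```

View pics/z1.png

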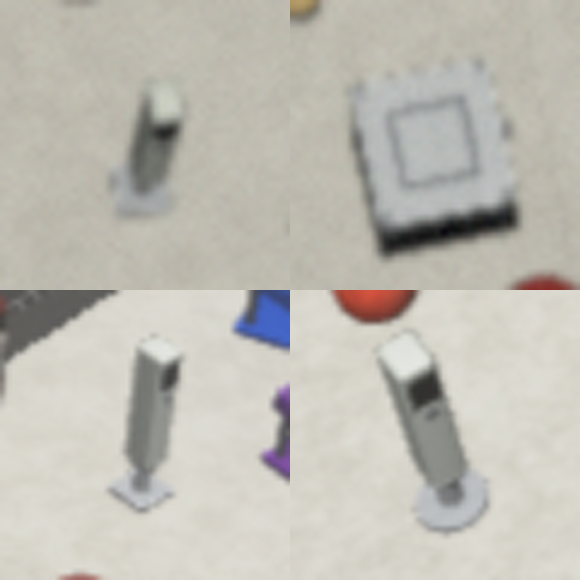

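The square foot is on the thermometer at top (308,192), and the square outline is on the plate at (255,191). Next I measure both.

```bash
python3 - <<'E'
from h import *
t,dt=load('top'); s,ds=load('scene')
for n,p,d,(x,y),r in[('top',t,dt,(255,191),16),('scene',s,ds,(243,190),20)]:
    C=cloud(n,p,d)
    g=p.astype(int).sum(2)/3; sub=np.zeros(d.shape,bool); sub[y-r:y+r,x-r:x+r]=1
    m=sub&(C[...,2]>.04)&(C[...,2]<.09)&(g>90)
    P=C[m]; A=np.c_[P[:,:2],np.ones(len(P))]; 
    w=np.ones(len(P),bool)
    for _ in range(4):
        k,*_=np.linalg.lstsq(A[w],P[w,2],rcond=None); e=abs(A@k-P[:,2]); w=e<max(.003,2*np.median(e))
    nrm=np.r_[-k[:2],1]; nrm/=np.linalg.norm(nrm)
    cen=P.mean(0); print(n,len(P),'normal',nrm.round(3),'tilt',np.arccos(nrm[2]).round(3),'az upslope deg',np.degrees(np.arctan2(k[1],k[0])).round(1),'slab mean',cen.round(4))
    # dark outline: thin dark lines inside the slab
    bh=cv2.morphologyEx(g.astype(np.uint8),cv2.MORPH_BLACKHAT,np.ones((5,5)))
    inner=cv2.erode(cv2.morphologyEx(m.astype(np.uint8),cv2.MORPH_CLOSE,np.ones((7,7))),np.ones((7,7)))
    o=(bh>15)&(inner>0); vs,us=np.nonzero(o)
    # cast on fitted ideal plane
    c,rr=ray(n,np.c_[us,vs]); az=np.arctan2(k[1],k[0]); N=np.array([-np.sin(.35)*np.cos(az),-np.sin(.35)*np.sin(az),np.cos(.35)])
    Q0=np.r_[cen[:2],.062]
    for _ in range(3):
        X=c+rr*(((Q0-c)@N)/(rr@N))[:,None]
        rect=cv2.minAreaRect(((X[:,:2])*1000).astype(np.float32)); Q0=np.r_[np.array(rect[0])/1000,.062]
    ex=np.array([np.cos(az)*np.cos(.35),np.sin(az)*np.cos(.35),np.sin(.35)]);ey=np.cross(N,ex)
    L=np.c_[(X-Q0)@ex,(X-Q0)@ey]
    print(' outline n',len(us),'rect',rect,'in-plane',cv2.minAreaRect((L*1000).astype(np.float32)))
# probe barrel top
for n,p,d,(x,y),r in[('top',t,dt,(308,187),14),('scene',s,ds,(296,165),20)]:
    C=cloud(n,p,d); g=p.astype(int).min(2)
    sub=np.zeros(d.shape,bool); sub[y-r:y+r,x-r:x+r]=1
    m=sub&(C[...,2]>.137)&(C[...,2]<.16); print(n,'top',m.sum(),C[m].mean(0).round(4)); 
    vs,us=np.nonzero(m); X=onz(n,np.c_[us,vs],.148); print('  ',X.mean(0).round(4),cv2.minAreaRect((X[:,:2]*1000).astype(np.float32)))
F=onz('scene',[(286.8,181.0),(293.6,185.5),(299.6,182.0)],.006); print('foot corners',F.round(4),np.linalg.norm(np.diff(F,axis=0),axis=1),'centre',(F[0]+F[2])/2)
E
```

```text
top 578 normal [-0.333 -0.025  0.943] tilt 0.34 az upslope deg 4.4 slab mean [ 0.5107 -0.1612  0.0634]
 outline n 82 rect ((510.9642028808594, -162.17166137695312), (56.151241302490234, 59.6261100769043), 3.5384361743927) in-plane ((0.0007572174072265625, 0.01355743408203125), (59.640403747558594, 59.77444076538086), 89.1185073852539)
scene 659 normal [-0.34  -0.024  0.94 ] tilt 0.348 az upslope deg 4.1 slab mean [ 0.5115 -0.1591  0.0619]
 outline n 89 rect ((511.5495300292969, -163.19888305664062), (56.561920166015625, 56.83279037475586), 3.8244876861572266) in-plane ((-0.000823974609375, -9.5367431640625e-06), (56.8328857421875, 60.20414352416992), 89.72541809082031)
top top 45 [ 0.4585 -0.3849  0.1479]
   [ 0.4584 -0.3849  0.148 ] ((458.5804443359375, -385.9120788574219), (24.657390594482422, 31.711050033569336), 80.9192123413086)
scene top 45 [ 0.4587 -0.3829  0.1463]
   [ 0.4574 -0.381   0.148 ] ((456.77734375, -379.6308898925781), (29.816965103149414, 38.701026916503906), 40.63919448852539)
foot corners [[ 0.4757 -0.3684  0.006 ]
 [ 0.4392 -0.3674  0.006 ]
 [ 0.4367 -0.4012  0.006 ]] [0.03651008 0.03395831] centre [ 0.45622312 -0.384818    0.006     ]
```

The plate outline centre is (0.511, -0.1625, 0.062), with up-slope at +4° from world x. The top and scene views agree on that. The probe stands at about (0.4575, -0.3845) with yaw between -2° and -9°. I move above the probe first.

Request:
{"fn": "step_arm", "kwargs": {"targets": [[2.9,2.4,0.8,0,0,-4,1],[2.9,2.4,0.8,0,0,-4,1],[2.9,2.4,0.8,0,0,-4,1],[2.9,2.4,0.8,0,0,-4,1],[2.9,2.4,0.8,0,0,-4,1]]}}

```text
time: 0.52
position: [0.3148, -0.5062, 0.2625]
tool_rot: [-3.138, 0.141, 0.001]
ft_force: [0.8, -0.5, 0.2]
grip_width: 0.999
grip_force: 0.0
```

Request:
{"fn": "step_arm", "kwargs": {"targets": [[2.9,2.4,0.4,0,0,0,1],[2.9,2.4,0.4,0,0,0,1],[2.9,2.4,0.4,0,0,0,1],[2.9,2.4,0.4,0,0,0,1],[2.9,2.4,0.4,0,0,0,1]]}}

```text
time: 0.93
position: [0.4598, -0.3862, 0.2825]
tool_rot: [-3.139, 0.136, 0.001]
ft_force: [1.1, 0.4, -0.3]
grip_width: 0.998
grip_force: 0.0
```

Request:
{"fn": "step_arm", "kwargs": {"targets": [[0,0,0,0,0,0,1],[0,0,0,0,0,0,1],[0,0,0,0,0,0,1],[0,0,0,0,0,0,1],[0,0,0,0,0,0,1]]}}

```text
time: 1.35
position: [0.4574, -0.3891, 0.2822]
tool_rot: [3.138, -0.14, -0.002]
ft_force: [-0.8, -0.4, 0.6]
grip_width: 1.003
grip_force: 0.0
```

```bash
cat >> h.py <<'E'
def wcam(st):
    c=ctrl.camera_params('wrist'); H=np.eye(4); H[:3,:3]=R.from_rotvec(st['tool_rot']).as_matrix(); H[:3,3]=st['position']
    return c['intrinsics'],H@c['hand_eye']
def wproj(st,P):
    K,T=wcam(st); q=(np.atleast_2d(P)-T[:3,3])@T[:3,:3]; th=np.arctan2(np.hypot(q[:,0],q[:,1]),q[:,2]); ph=np.arctan2(q[:,1],q[:,0])
    return np.c_[K[0,2]+K[0,0]*th*np.cos(ph),K[1,2]+K[1,1]*th*np.sin(ph)]
def wonz(st,uv,z):
    K,T=wcam(st); uv=np.atleast_2d(uv).astype(float); x=(uv-K[:2,2])/[K[0,0],K[1,1]]; th=np.linalg.norm(x,axis=1)
    d=np.c_[x/th[:,None]*np.sin(th)[:,None],np.cos(th)]@T[:3,:3].T
    return T[:3,3]+d*((z-T[2,3])/d[:,2])[:,None]
E
python3 - <<'E'
from h import *
st=ctrl.get_state(); p,d=ctrl.get_image('wrist'); np.savez('/tmp/w.npz',p=p,d=d)
print(st['time'],st['position'],R.from_rotvec(st['tool_rot']).as_matrix().round(3),st['joint_positions'].round(2),st['ft_force'])
print(wproj(st,[(.4575,-.3845,.148),(.4575,-.3845,.006),(.4775,-.3645,.006)]))
cv2.imwrite('pics/w1.png',p[:,:,::-1])
E
```

```text
1.35 [ 0.45736324 -0.38911716  0.28218257] [[ 0.996 -0.089 -0.001]
 [-0.089 -0.996 -0.   ]
 [-0.001  0.    -1.   ]] [ 0.88  0.21 -0.26  1.48  0.05  1.46 -1.04] [-0.80728305 -0.39185581  0.55063982]
[[255.72669142 183.5939675 ]
 [257.04971744 162.02671122]
 [242.39586124 150.01654154]]
```

View pics/w1.png

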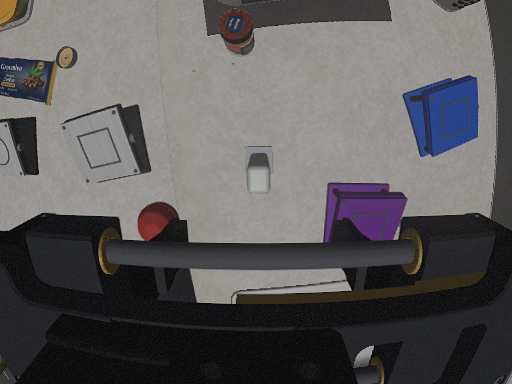

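The probe top is at about (258,179), with its foot at about (259,158), and both are aligned with the image axes. The square plate is at (100,150). I refine from this picture.

```bash
python3 - <<'E'
from h import *
st=ctrl.get_state(); z=np.load('/tmp/w.npz'); p=z['p']; g=p.astype(int).min(2)
print(p[165:195:4,258], g[150,240:280])
sub=np.zeros(g.shape,np.uint8); sub[155:205,235:285]=1
m=((g>g[180,258]-22)&(sub>0)).astype(np.uint8)
n,l,s,c=cv2.connectedComponentsWithStats(m); i=l[181,258]; print(s[i],c[i])
vs,us=np.nonzero(l==i); X=wonz(st,np.c_[us,vs],.148); print('top',X.mean(0),cv2.minAreaRect((X[:,:2]*1000).astype(np.float32)))
cv2.imwrite('pics/w1z.png',cv2.resize(p[135:205,223:293,::-1],(560,560),interpolation=cv2.INTER_CUBIC))
E
```

```text
[[ 76  76  72]
 [145 147 141]
 [167 168 164]
 [170 170 166]
 [169 171 165]
 [170 171 166]
 [172 175 167]
 [144 142 139]] [138 141 145 145 144 145 136 137 139 140 140 140 139 139 141 138 141 139
 138 140 138 139 142 137 137 139 139 138 140 141 139 134 144 146 148 146
 144 144 141 139]
[249 169  18  24 379] [257.89182058 180.51451187]
top [ 0.46068463 -0.3868497   0.148     ] ((460.6639709472656, -386.4070129394531), (17.478071212768555, 24.084043502807617), 85.1666259765625)
```

View pics/w1z.png

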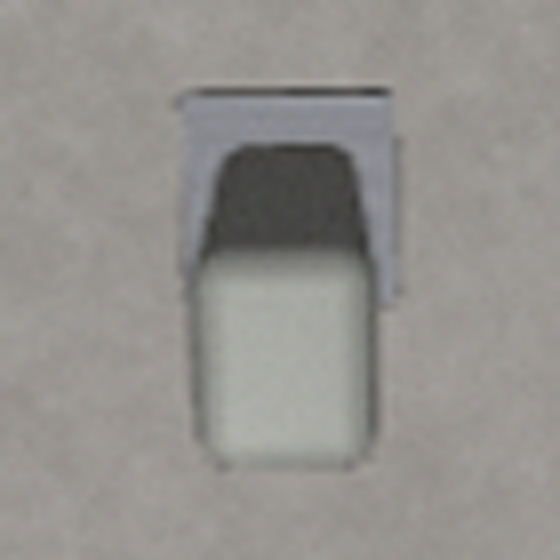

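```bash
python3 - <<'E'
from h import *
st=ctrl.get_state()
f=lambda x,y:(223+x/8-.44,135+y/8-.44)
T=wonz(st,[f(195,248),f(378,248),f(372,468),f(200,468)],.148); print(T.round(4),T.mean(0).round(4))
F=wonz(st,[f(180,92),f(393,92),f(402,300)],.006); print(F.round(4),np.degrees(np.arctan2(*(F[1]-F[0])[[0,1]])))
u=(F[1]-F[0])/np.linalg.norm(F[1]-F[0]); n=np.array([-u[1],u[0],0]); n*=-np.sign(n[0]); print('foot c',(F[0]+F[1])/2+.02*n)
E
```

```text
[[ 0.4772 -0.3772  0.148 ]
 [ 0.4751 -0.4003  0.148 ]
 [ 0.4465 -0.3972  0.148 ]
 [ 0.4484 -0.375   0.148 ]] [ 0.4618 -0.3874  0.148 ]
[[ 0.4833 -0.3689  0.006 ]
 [ 0.4797 -0.4081  0.006 ]
 [ 0.4404 -0.4066  0.006 ]] -174.86678534781066
foot c [ 0.46157198 -0.38668032  0.006     ]
```

Request:
{"fn": "step_arm", "kwargs": {"targets": [[0.3,0.2,-3.7,0,0,0,1],[0,0,-3.7,0,0,0,1],[0,0,-3.7,0,0,0,1],[0,0,-3.7,0,0,0,1],[0,0,-3.3,0,0,0,1]]}}

```text
time: 1.82
position: [0.4604, -0.3862, 0.0994]
tool_rot: [-3.138, 0.138, 0.002]
ft_force: [0.2, -0.3, 0.4]
grip_width: 1.002
grip_force: 0.0
```

Request:
{"fn": "step_arm", "kwargs": {"targets": [[0,0,0,0,0,0,1],[0,0,0,0,0,0,1],[0,0,0,0,0,0,0.5],[0,0,0,0,0,0,0.3],[0,0,0,0,0,0,0.1]], "force": 30}}

```text
time: 2.23
position: [0.4633, -0.387, 0.1045]
tool_rot: [3.136, -0.136, 0.006]
ft_force: [0.4, 0.1, 0.3]
grip_width: 0.856
grip_force: 0.0
```

Request:
{"fn": "step_arm", "kwargs": {"targets": [[0,0,0,0,0,0,0],[0,0,0,0,0,0,0],[0,0,0,0,0,0,0],[0,0,0,0,0,0,0],[0,0,0,0,0,0,0]]}}

```text
time: 2.65
position: [0.4619, -0.3857, 0.1017]
tool_rot: [3.139, -0.135, 0.0]
ft_force: [-0.1, 0.3, -0.3]
grip_width: 0.478
grip_force: 0.0
```

Request:
{"fn": "step_arm", "kwargs": {"targets": [[0,0,0,0,0,0,0],[0,0,0,0,0,0,0],[0,0,0,0,0,0,0],[0,0,0,0,0,0,0],[0,0,0,0,0,0,0]]}}

```text
time: 3.07
position: [0.4617, -0.3857, 0.1014]
tool_rot: [-3.139, 0.135, 0.0]
ft_force: [0.6, 0.1, -0.6]
grip_width: 0.272
grip_force: 30.0
```

Request:
{"fn": "step_arm", "kwargs": {"targets": [[0,0,0,0,0,0,0],[0,0,0,0,0,0,0],[0,0,0,0,0,0,0],[0,0,0,0,0,0,0],[0,0,0,0,0,0,0]]}}

```text
time: 3.48
position: [0.4618, -0.3856, 0.1015]
tool_rot: [-3.139, 0.136, 0.0]
ft_force: [-0.0, 0.4, -1.8]
grip_width: 0.275
grip_force: 30.0
```

Request:
{"fn": "step_arm", "kwargs": {"targets": [[0,0,1,0,0,0,0],[0,0,3,0,0,0,0],[0,0,4,0,0,0,0],[0,0,3,0,0,0,0],[0,0,2,0,0,0,0]]}}

```text
time: 3.9
position: [0.463, -0.3864, 0.2366]
tool_rot: [3.135, -0.135, 0.007]
ft_force: [-0.2, 0.1, -0.5]
grip_width: 0.271
grip_force: 30.0
```

Request:
{"fn": "step_arm", "kwargs": {"targets": [[0,0,0,0,0,0,0],[0,0,0,0,0,0,0],[0,0,0,0,0,0,0],[0,0,0,0,0,0,0],[0,0,0,0,0,0,0]]}}

```text
time: 4.32
position: [0.461, -0.3851, 0.2297]
tool_rot: [-3.137, 0.135, 0.004]
ft_force: [0.6, 0.2, -1.0]
grip_width: 0.274
grip_force: 30.0
```

```bash
python3 - <<'E'
from h import *
st=ctrl.get_state(); p,d=ctrl.get_image('wrist'); np.savez('/tmp/w2.npz',p=p,d=d)
M=R.from_rotvec(st['tool_rot']).as_matrix(); print(st['time'],st['position'],M.round(3),st['ft_force'],st['grip_force'])
# expected foot in the tool frame
q=[(x,y,z) for z in(.1015,) for x,y in((.02,.02),(.02,-.02),(-.02,-.02),(0,0))]
print(wproj(st,np.array(q)@M.T+st['position']).round(1))
cv2.imwrite('pics/w2.png',cv2.resize(p[100:250,156:356,::-1],(800,600),interpolation=cv2.INTER_CUBIC))
E
```

```text
4.3167 [ 0.46104849 -0.38514131  0.22972536] [[ 0.996 -0.086 -0.002]
 [-0.086 -0.996  0.002]
 [-0.003 -0.002 -1.   ]] [ 0.57786631  0.15132675 -1.01981198] 29.999754417221993
[[282.4 170.1]
 [238.2 170.1]
 [239.  212.1]
 [260.3 191.5]]
```

View pics/w2.png

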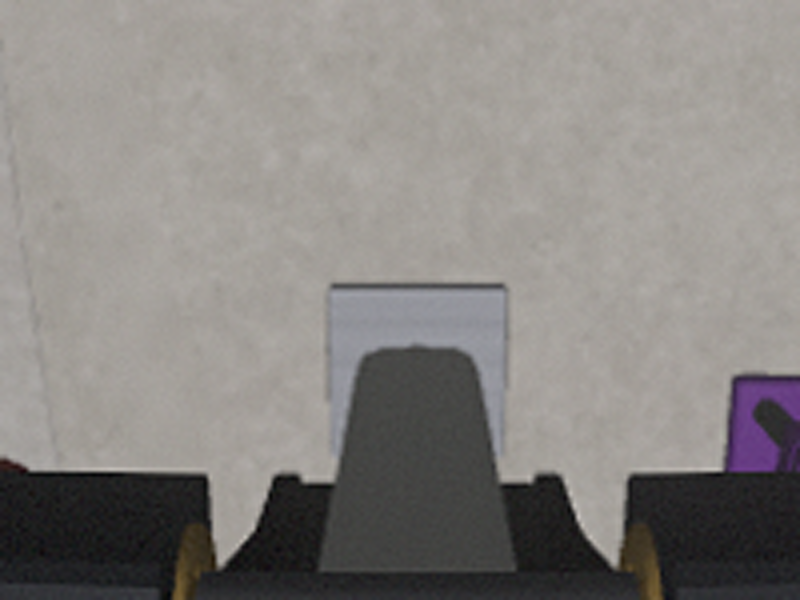

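Request:
{"fn": "step_arm", "kwargs": {"targets": [[0,2.2,0,0,0,1.8,0],[0,2.2,0,0,0,1.8,0],[0,2.2,0,0,0,1.8,0],[0,2.2,0,0,0,1.8,0],[0,2.2,0,0,0,1.8,0]]}}

```text
time: 4.78
position: [0.4614, -0.2745, 0.2307]
tool_rot: [-3.139, -0.114, 0.002]
ft_force: [-0.5, 0.5, -1.5]
grip_width: 0.273
grip_force: 30.0
```

Request:
{"fn": "step_arm", "kwargs": {"targets": [[0,2.2,0,0.3,-4,0,0],[0,2.2,0,0.3,-4,0,0],[0,2.2,0,0.3,-4,0,0],[0,2.2,0,0.3,-4,0,0],[0,2.2,0,0.3,-4,0,0]]}}

```text
time: 5.2
position: [0.4615, -0.1647, 0.231]
tool_rot: [-3.077, -0.109, -0.548]
ft_force: [0.3, -0.2, -0.8]
grip_width: 0.274
grip_force: 30.0
```

Request:
{"fn": "step_arm", "kwargs": {"targets": [[0,0,0,0,0,0,0],[0,0,0,0,0,0,0],[0,0,0,0,0,0,0],[0,0,0,0,0,0,0],[0,0,0,0,0,0,0]]}}

```text
time: 5.62
position: [0.4624, -0.1664, 0.2317]
tool_rot: [-3.078, -0.108, -0.544]
ft_force: [-0.4, 0.3, -0.9]
grip_width: 0.272
grip_force: 30.0
```

```bash
python3 - <<'E'
from h import *
st=ctrl.get_state(); p,d=ctrl.get_image('wrist'); np.savez('/tmp/w3.npz',p=p,d=d); import pickle; pickle.dump(st,open('/tmp/st3','wb'))
M=R.from_rotvec(st['tool_rot']).as_matrix(); print(st['time'],st['position'],M.round(3),st['ft_force'],st['joint_positions'].round(2))
for ox in(0,-.001,-.002,-.003):
  print(ox,wproj(st,np.array([(.02+ox,.02,.0955),(.02+ox,-.02,.0955),(.02+ox,.02,.1015),(.02+ox,-.02,.1015)])@M.T+st['position']).round(1).tolist())
az=np.radians(4);a=.35
ex=np.array([np.cos(az)*np.cos(a),np.sin(az)*np.cos(a),np.sin(a)]);N=np.array([-np.sin(a)*np.cos(az),-np.sin(a)*np.sin(az),np.cos(a)]);ey=np.cross(N,ex)
O=np.array([.511,-.1625,.062]); D=np.c_[ex,-ey,-N]
print('turn deg',np.degrees(R.from_matrix(D@M.T).as_rotvec()).round(2))
f=st['position']+M@[-.001,0,.1015]; L=np.array([ex,ey,N])@(f-O); print('foot in face',L.round(4))
print(wproj(st,[O+.025*(i*ex+j*ey) for i,j in((1,1),(1,-1),(-1,-1),(-1,1))]).round(1))
cv2.imwrite('pics/w3.png',cv2.resize(p[60:260,126:386,::-1],(780,600),interpolation=cv2.INTER_CUBIC))
E
```

```text
5.6167 [ 0.46244958 -0.16642292  0.23174278] [[ 0.937  0.071  0.342]
 [ 0.066 -0.998  0.026]
 [ 0.343 -0.002 -0.939]] [-0.4106396   0.34147725 -0.93440509] [ 0.81 -0.26 -0.33  2.06 -0.31  1.04 -0.91]
0 [[282.9, 171.6], [237.7, 171.6], [282.4, 170.4], [238.2, 170.4]]
-0.001 [[282.9, 172.7], [237.8, 172.7], [282.4, 171.5], [238.3, 171.5]]
-0.002 [[282.9, 173.8], [237.8, 173.8], [282.4, 172.6], [238.3, 172.6]]
-0.003 [[282.9, 174.9], [237.8, 174.9], [282.4, 173.6], [238.3, 173.6]]
turn deg [-0.1  -0.02 -0.05]
foot in face [ 0.0114 -0.0003  0.0747]
[[238.5 164.9]
 [281.7 165. ]
 [281.  206.3]
 [239.2 206.3]]
```

View pics/w3.png

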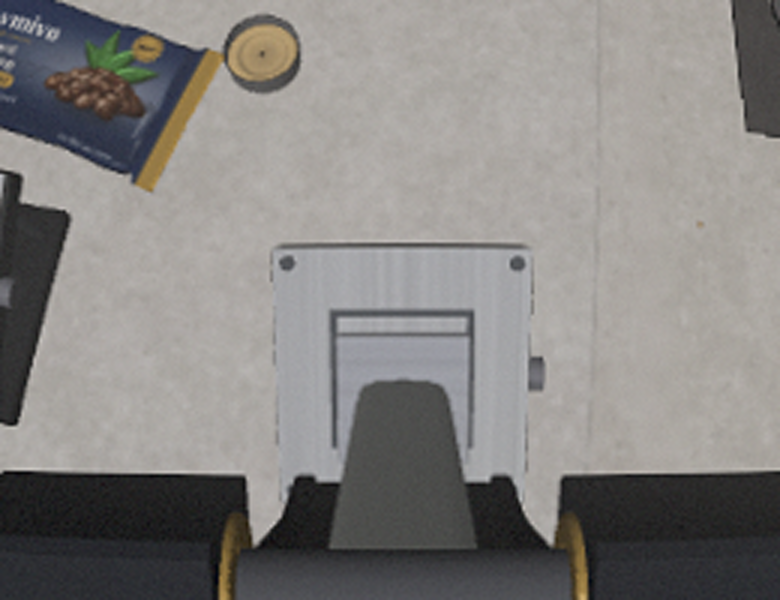

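The foot and outline line up. The outline's inner top edge is at v≈164.7 against 164.9 predicted, and its sides are at 238/282. The foot front edge at v≈171 gives an in-tool offset of about 0. I go down along the plate normal with the up-slope correction, to about 15 mm clearance.

Request:
{"fn": "step_arm", "kwargs": {"targets": [[0.19,0.01,-1.21,0,0,0,0],[0.19,0.01,-1.21,0,0,0,0],[0.19,0.01,-1.21,0,0,0,0],[0.19,0.02,-1.21,0,0,0,0],[0.19,0.02,-1.21,0,0,0,0]]}}

```text
time: 6.08
position: [0.4718, -0.1654, 0.1705]
tool_rot: [-3.078, -0.108, -0.544]
ft_force: [-0.4, 0.1, -1.1]
grip_width: 0.275
grip_force: 30.0
```

Request:
{"fn": "step_arm", "kwargs": {"targets": [[0,0,0,0,0,0,0],[0,0,0,0,0,0,0],[0,0,0,0,0,0,0],[0,0,0,0,0,0,0],[0,0,0,0,0,0,0]]}}

```text
time: 6.5
position: [0.4718, -0.1654, 0.172]
tool_rot: [-3.079, -0.109, -0.546]
ft_force: [-0.2, 0.5, -0.7]
grip_width: 0.274
grip_force: 30.0
```

```bash
cat > chk.py <<'E'
from h import *
import sys
az=np.radians(4);a=.35
ex=np.array([np.cos(az)*np.cos(a),np.sin(az)*np.cos(a),np.sin(a)]);N=np.array([-np.sin(a)*np.cos(az),-np.sin(a)*np.sin(az),np.cos(a)]);ey=np.cross(N,ex)
O=np.array([.511,-.1625,.062]); D=np.c_[ex,-ey,-N]
F=[]
for _ in range(4):
    st=ctrl.get_state(); p,d=ctrl.get_image('wrist'); F.append(np.r_[np.array([ex,ey,N])@st['ft_force'],np.array([ex,ey,N])@(st['position']+R.from_rotvec(st['tool_rot']).as_matrix()@[-.0003,0,.1015]-O)])
M=R.from_rotvec(st['tool_rot']).as_matrix()
print(st['time'],'turn',np.degrees(R.from_matrix(D@M.T).as_rotvec()).round(2)); print(np.array(F).round(4))
print(wproj(st,[O+.025*(i*ex+j*ey) for i,j in((1,1),(1,-1))]).round(1).tolist(), wproj(st,np.array([(.0197,.02,.0955),(.0197,-.02,.0955)])@M.T+st['position']).round(1).tolist())
cv2.imwrite(f'pics/{sys.argv[1]}.png',cv2.resize(p[110:250,166:352,::-1],(744,560),interpolation=cv2.INTER_CUBIC))
E
python3 chk.py w4
```

```text
6.65 turn [-0.04  0.03 -0.07]
[[-4.1610e-01  5.3260e-01 -5.4130e-01  7.0000e-04 -1.0000e-04  1.5300e-02]
 [ 8.0100e-02  1.1650e-01 -1.6740e-01  5.0000e-04 -0.0000e+00  1.5300e-02]
 [-2.3570e-01 -1.6850e-01 -1.2036e+00  3.0000e-04  1.0000e-04  1.5100e-02]
 [-9.2030e-01 -2.4020e-01 -1.9394e+00  2.0000e-04  2.0000e-04  1.5000e-02]]
[[234.3, 162.9], [286.8, 162.9]] [[282.9, 172.0], [237.8, 172.0]]
```

View pics/w4.png

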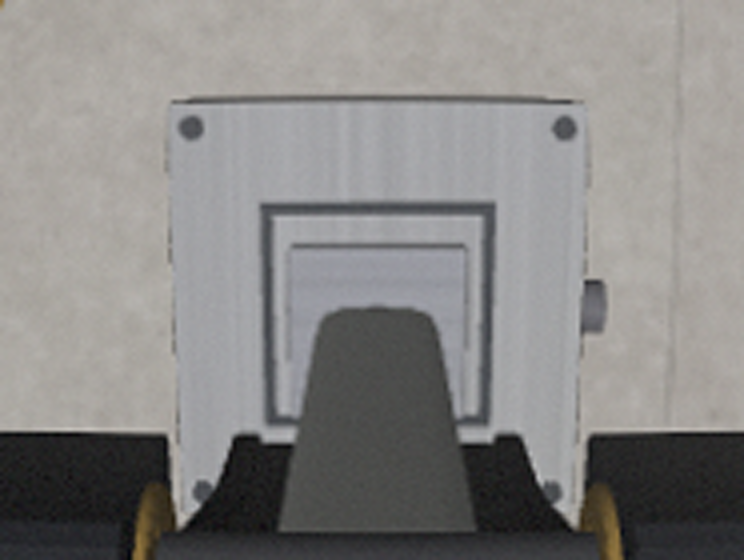

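The view confirms it: the outline inner edges sit at u 233.6 and 286.9 and v 163.1, and the foot sits at 237.6–282.1. It is centred to within 1 mm. I press down slowly along the normal.

Request:
{"fn": "step_arm", "kwargs": {"targets": [[0.14,0.01,-0.38,0,0,0,0],[0.14,0.01,-0.38,0,0,0,0],[0.14,0.01,-0.37,0,0,0,0],[0,0,0,0,0,0,0],[0,0,0,0,0,0,0]]}}

```text
time: 7.12
position: [0.4753, -0.1645, 0.1592]
tool_rot: [-3.078, -0.109, -0.543]
ft_force: [-0.9, 0.1, -0.2]
grip_width: 0.272
grip_force: 30.0
```

Request:
{"fn": "step_arm", "kwargs": {"targets": [[0.035,0,-0.095,0,0,0,0],[0.035,0,-0.095,0,0,0,0],[0.035,0.01,-0.095,0,0,0,0],[0.035,0.01,-0.095,0,0,0,0],[0,0,0,0,0,0,0]]}}

```text
time: 7.53
position: [0.4771, -0.1647, 0.1562]
tool_rot: [-3.079, -0.109, -0.545]
ft_force: [-1.2, -0.2, 0.9]
grip_width: 0.272
grip_force: 30.0
```

Request:
{"fn": "step_arm", "kwargs": {"targets": [[0.035,0,-0.095,0,0,0,0],[0.035,0,-0.095,0,0,0,0],[0.035,0.01,-0.095,0,0,0,0],[0,0,0,0,0,0,0],[0,0,0,0,0,0,0]]}}

```text
time: 7.95
position: [0.4781, -0.1646, 0.1533]
tool_rot: [-3.078, -0.109, -0.545]
ft_force: [-0.9, -0.3, 1.5]
grip_width: 0.275
grip_force: 30.0
```

```bash
python3 chk.py w5
```

```text
8.1 turn [-0.06  0.01 -0.06]
[[-3.7630e-01 -2.7940e-01  1.7529e+00  1.0000e-04  4.0000e-04 -4.5000e-03]
 [-2.4490e-01 -1.0896e+00  2.5174e+00  1.0000e-04  3.0000e-04 -4.4000e-03]
 [ 7.1210e-01 -3.5220e-01  1.3321e+00  1.0000e-04  3.0000e-04 -4.4000e-03]
 [-5.2570e-01 -6.6660e-01  1.3882e+00  1.0000e-04  4.0000e-04 -4.4000e-03]]
[[232.6, 166.2], [288.9, 166.2]] [[282.9, 172.0], [237.8, 172.0]]
```

Contact is made at about 2.7 N net, with the stem about 3–4 mm in. I go 4 mm further.

Request:
{"fn": "step_arm", "kwargs": {"targets": [[0.035,0,-0.095,0,0,0,0],[0.035,0,-0.095,0,0,0,0],[0.035,0.01,-0.095,0,0,0,0],[0.035,0,-0.095,0,0,0,0],[0,0,0,0,0,0,0]]}}

```text
time: 8.57
position: [0.4796, -0.1645, 0.1494]
tool_rot: [-3.078, -0.109, -0.545]
ft_force: [-1.8, -0.8, 3.4]
grip_width: 0.274
grip_force: 30.0
```

Request:
{"fn": "step_arm", "kwargs": {"targets": [[0,0,0,0,0,0,0],[0,0,0,0,0,0,0],[0,0,0,0,0,0,0],[0,0,0,0,0,0,0],[0,0,0,0,0,0,0]]}}

```text
time: 8.98
position: [0.4795, -0.1644, 0.1495]
tool_rot: [-3.079, -0.109, -0.545]
ft_force: [-0.6, -1.5, 3.4]
grip_width: 0.272
grip_force: 30.0
```

```bash
sed -i 's/range(4)/range(8)/' chk.py; python3 chk.py w6
```

```text
9.3333 turn [-0.06  0.01 -0.07]
[[ 5.2310e-01 -1.5017e+00  3.4600e+00  1.0000e-04  4.0000e-04 -8.5000e-03]
 [-8.8030e-01 -1.6470e+00  3.1618e+00  1.0000e-04  4.0000e-04 -8.5000e-03]
 [-4.8690e-01 -1.1065e+00  2.4830e+00  1.0000e-04  4.0000e-04 -8.5000e-03]
 [-6.9700e-02 -9.3180e-01  3.4533e+00  1.0000e-04  4.0000e-04 -8.5000e-03]
 [-2.9050e-01 -1.0100e+00  3.1668e+00  1.0000e-04  4.0000e-04 -8.5000e-03]
 [ 3.2210e-01 -1.0069e+00  3.6310e+00  1.0000e-04  4.0000e-04 -8.5000e-03]
 [-3.9100e-02 -1.6346e+00  3.3879e+00  1.0000e-04  4.0000e-04 -8.5000e-03]
 [-7.2020e-01 -1.9902e+00  3.2674e+00  1.0000e-04  4.0000e-04 -8.5000e-03]]
[[232.2, 167.0], [289.4, 167.0]] [[282.9, 172.0], [237.8, 172.0]]
```

View pics/w6.png

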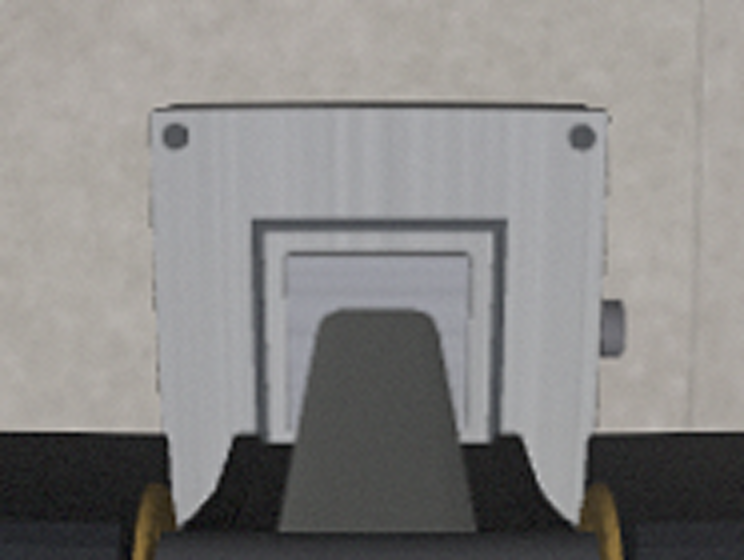

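The gaps from foot to outline are even, at about 21–23 zoomed px (5 mm) at the front and both sides. The net force is about 4.2 N, which means the stem is about half-way in. I hand in.

```bash
python3 -c "
from bench import ctrl
print(ctrl.close_job())"
```

```text
the job is handed in; nothing more can be done
None
```

I handed the job in with the square-footed thermometer still gripped on the matching plate: foot centred to about 1 mm, square to the slope, and net force about 4.2 N (stem about half-way in); no verdict came back.

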